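# Seat the filter funnel in the flask

## Robot

A 6-joint arm with a two-finger parallel gripper is mounted at the origin on a cart in front of the work surface, level with it; the furniture and walls round the work are solid. World frame = base frame: x ahead of the robot, y to its left, z up, the work surface at z = 0. Lengths are in m, angles in rad, forces in N, time in s.
With the tool pointing down it reaches from about 0.375 to 0.9 m from the base axis. Payload 3.1 kg.
Tool frame: the origin (TCP) lies on the front face of the gripper's body, between the roots of the fingers; the fingertips stand 73 mm ahead of it and the grasp point (between the pads) lies 54 mm ahead of it (manip.finger_overhang is the distance from the TCP to the fingertips, in m); z points along the fingers, y is the direction in which the jaws open and shut (so a half turn about z gives the same grasp; the last joint's range is limited). The gripper opens to 85 mm and grips with 20 to 120 N. Pads are 22 mm wide; open, the fingers measure 114 mm over their backs; the gripper's body (76 mm by 85 mm) begins 54 mm behind the grasp point. The pads swing forward as they close: fully open they stand 13 mm farther back than shut.
Start: joints at [-1.494, 0.527, 1.433, -0, 1.181, -0.178], TCP at [0.158, -0.605, 0.304] pointing down, gripper open.
Joint ranges: [-3.08, 3.08], [-0.75, 2.2], [0.22, 2.44], [-1.43, 4.57], [0, 2.65], [-2.85, 2.85]. Speed limits (rad/s): [2.79, 2.79, 3.14, 3.14, 3.14, 3.14].

## Interface

Orientations are given as a unit quaternion [x, y, z, w].
In Python, from station import manip gives the robot as it stands.
- The arm moves only by the tool apply_moves, never from a script. Its argument "increments" is a list that holds one entry, the list of rows, each a list of 4 numbers: the shift along the tool's x, y, z in m, then the turn about the tool's z in degrees. In form: [[[dx, dy, dz, spin], ...]]. A call has 1 to 5 rows; each row shifts and turns the pose as measured when the row begins, along the tool's axes as they then stand; what a row does not reach is not made up. A row lasts 1/10 s, in which the tool goes at most 50 mm and 8.59 degrees, less where a joint would pass 70% of its speed; a pose out of reach is approached as far as the arm can. A call with a gripper value outside its range is refused whole. "fingers" is the opening, from 0 (shut) to 1 (fully open), set as the call begins (left out, the last holds). The fingers move at their own pace and stop on an object; "newtons" is the grip in N (left out, the last holds). Time passes only in rows, so rows that do not move let the fingers close. It gives the time, the measured TCP pose, the force and the opening at its end, in the units of the state.
- manip.sense(): the state, without advancing time (a new reading comes with each control period).
- manip.snapshot(name): name is "scene" or "top" or "wrist"; returns (picture, depth): 400x640x3 uint8, red, green, blue; 400x640 float32, m along the optical axis (not along the pixel's ray), 0 where there is no reading.
- manip.camera_model(name): a dict with "mtx" (3x3 intrinsics, pixels), "R" (3x3) and "t" (3): a world point X has camera coordinates R X + t; the wrist camera has in their place "mount" (4x4, takes a point from camera to tool coordinates, whose origin is the TCP and whose axes are the flange's). Camera axes: x right, y down, z forward; pixel columns grow to the right and rows downward; lengths in m; the calibration is good to about 2 mm. A picture is of the moment at which its call begins: read the wrist's pose just before it. camera_model takes no time and is no camera call.
- manip.sign_off(): hands the job in, once; it reports no verdict.
The state is a dict: "t": time; "q": joint angles; "qd": joint speeds; "tau": joint torques, N m; "tcp_pos": TCP position; "tool_rot": TCP orientation; "force": force on the tool from outside, world axes, zero at the start; "ft_torque": the same for the moment, N m; "finger_gap": opening from 0.0 (shut) to 1.0 (fully open).
Only numpy, scipy, OpenCV 4.12 (cv2) and the standard library are available. Lean on these libraries where they do the work, as an engineer would, in place of code of your own. Each camera call takes 0.05 s, during which the arm holds its last target.

## Task

Set up the filtration: take the white funnel with the black cone out of the funnel stand and stand it upright in the neck of the amber flask, its cone lowered fully home into the conical neck (do not drop it in), then let go. Leave the blue funnel in the stand and do not shove or tip the flask.

Things in the scene. Friction and masses are not known exactly. Their poses are not given: they have to be found in the camera images.
- white_funnel_cup (a point): Loose white funnel, 0.1 kg. Straight round cup, 56 mm outside diameter, 50 mm tall, open on top; under it a black cone 34 mm long, tapering from 44 to 24 mm across, then a spout 12 mm across, 14 mm long. This point: on the axis, half-way up the cup, 25 mm above its underside, 73 mm above the spout's tip. z points up. Starts hanging in one of the stand's holes, cup underside on the plate.
- blue_funnel_cup (a point): Loose blue funnel with a blunt grey cone that does not fit the flask; cup of the same size, hanging in the other hole of the stand. Same point: on the axis, half-way up the cup, z up.
- flask_mouth (a point): Centre of the amber flask's mouth, level with its lip, 130 mm above the bench; z up. Loose flask, 0.7 kg, base 94 mm across, short side arm. Its conical neck matches the black cone: 41 mm across inside at the lip, 27 mm across 24 mm lower, room for the spout below. With the white funnel fully home the cup's underside is 5 mm above the lip, the cup's half-way point 30 mm above this point.
- stand: Fixed grey funnel stand: a plate 90 x 190 mm, top 70 mm above the bench, on a leg at each end. Origin under its centre at bench level; x across the plate (90 mm), y along it (190 mm), z up. Through holes 47 mm across at y = +45 and -45 mm. The cups stand 34 mm apart; fingers closing along the stand's x have free room.
Not all that is in view belongs to the job. Of the things like the part that bears white_funnel_cup, leave any that is pink; of the rest the larger one is meant. Of the things shaped like the part that bears flask_mouth, the amber glass one is meant.

How it is judged:
At the end, for the whole second after the job is handed in: The white funnel stands released in the flask's neck, fully home (cup centre 20 to 37 mm above the lip, within 10 mm of the mouth's axis) and upright within 10 degrees; the flask stands level on the bench; the blue funnel is still upright in the stand, within 30 mm of where it was (horizontal distance between white_funnel_cup and flask_mouth below 0.01 m and z of white_funnel_cup in the frame of flask_mouth between 0.02 and 0.037 m and angle between each of white_funnel_cup, blue_funnel_cup's own z axis and vertical below 0.175 rad and angle between flask_mouth's own z axis and vertical below 0.1 rad and height (world z) of flask_mouth between 0.125 and 0.135 m and distance of blue_funnel_cup from where it was at the start of the episode below 0.03 m); the robot touches nothing.
It fails at once if the blue funnel is taken or knocked out of its place (moved over 30 mm) (distance of blue_funnel_cup from where it was at the start of the episode above 0.03 m).
It fails at once if the flask is shoved over 40 mm or tipped over 17 degrees (distance of flask_mouth from where it was at the start of the episode above 0.04 m or angle between flask_mouth's own z axis and vertical above 0.3 rad).
It fails at once if the white funnel is let go over the flask while still more than 20 mm above its seat (horizontal distance between white_funnel_cup and flask_mouth below 0.05 m and z of white_funnel_cup in the frame of flask_mouth above 0.05 m and contact force between the fingers and white_funnel below 0.02 N).
It also fails if it takes over 32 s, if anything falls off the work surface, if the arm or the gripper's body presses on something with over 40 N, if the wrist force passes 120 N, or if a joint passes its speed limit or range.

## Working session

There is one attempt and no reset: what is moved stays moved. The work goes in short steps, Python scripts to look and compute and a tool call to move; the robot and the scene stay as the last step left them, time stands still between calls to the robot, and variables do not carry over. Pictures are saved under pics/ and viewed, and the job is handed in when it is done.

Besides the shell and the picture viewer there is one more tool, called after "Request:" by a JSON object that holds its "api" and its "payload". apply_moves: Moves the arm, as the interface text tells. Its arguments: {"type":"object","properties":{"increments":{"type":"array","items":{"type":"array","items":{"type":"array","items":{"type":"number"}}}},"fingers":{"type":"number"},"newtons":{"type":"number"}},"required":["increments"]}

```bash
mkdir -p pics; ls; python3 - <<'E'
from station import manip
import cv2,numpy as np
print(manip.sense())
for n in ("scene","top"):
    p,d=manip.snapshot(n); cv2.imwrite(f"pics/{n}0.png",p[:,:,::-1]); np.save(f"pics/{n}0.npy",d)
    print(n,manip.camera_model(n))
print(manip.camera_model("wrist"))
E
```

```text
pics
{'t': 0.0, 'q': array([-1.49449350e+00,  5.28489885e-01,  1.43390478e+00, -4.81600141e-06,
        1.18141299e+00, -1.78487811e-01]), 'qd': array([-4.92480944e-04,  2.16303226e-04,  2.18377420e-04, -1.06196995e-03,
        2.42446049e-03,  2.28834918e-05]), 'tau': array([ 7.45431475e-05, -4.42349374e+01, -1.78026474e+01, -3.99126420e-04,
        8.42410431e-03, -1.76119147e-05]), 'tcp_pos': array([ 0.15751795, -0.60424175,  0.30291809]), 'tool_rot': array([ 9.91895460e-01,  1.27051836e-01,  5.43365705e-05, -1.10617005e-03]), 'force': array([-0.08829583, -0.39134415,  0.06707593]), 'ft_torque': array([-0.01359297,  0.03470583, -0.00954027]), 'finger_gap': 1.0005329120293502}
scene {'mtx': array([[391.28439333,   0.        , 317.77361595],
       [  0.        , 391.28439333, 198.4724893 ],
       [  0.        ,   0.        ,   1.        ]]), 'R': array([[-0.44754381, -0.89387738,  0.02622541],
       [-0.44290081,  0.19608259, -0.87486599],
       [ 0.77688057, -0.40315611, -0.48365456]]), 't': array([0.19467617, 0.35646107, 0.99839509])}
top {'mtx': array([[466.69678229,   0.    
[... 178 characters left out ...]
40550e-04],
       [-9.81833583e-01,  9.54710278e-03, -1.89503740e-01],
       [ 1.89485059e-01, -2.83293822e-03, -9.81879517e-01]]), 't': array([-0.0707365 ,  0.53746696,  1.4344704 ])}
{'mtx': array([[329.86697498,   0.        , 317.42076812],
       [  0.        , 329.86697498, 198.53422545],
       [  0.        ,   0.        ,   1.        ]]), 'mount': array([[ 5.47014952e-04, -9.53590033e-01, -3.01107537e-01,
         7.63937323e-02],
       [ 9.99999837e-01,  5.70634229e-04,  9.51071923e-06,
         1.55369588e-03],
       [ 1.62752940e-04, -3.01107493e-01,  9.53590190e-01,
        -6.98511508e-02],
       [ 0.00000000e+00,  0.00000000e+00,  0.00000000e+00,
         1.00000000e+00]])}
```

View pics/scene0.png

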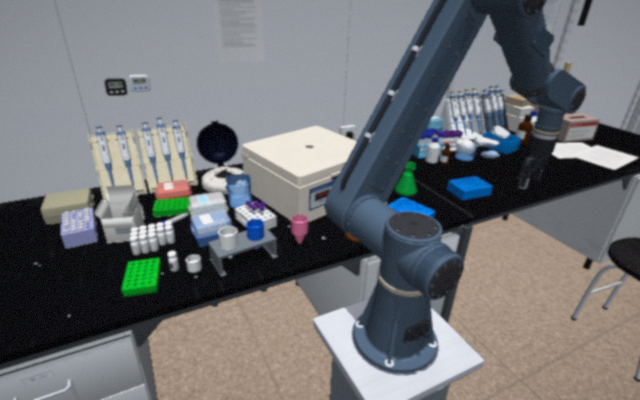

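View pics/top0.png

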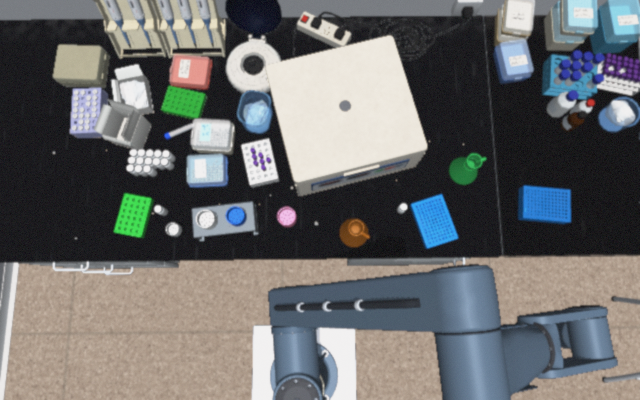

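```bash
cat > h.py <<'E'
import numpy as np,cv2
from station import manip
def onplane(n,u,v,z):
    m=manip.camera_model(n);R,t=m["R"],m["t"]
    r=R.T@np.linalg.inv(m["mtx"])@np.array([u,v,1.]); c=-R.T@t
    return c+r*(z-c[2])/r[2]
def proj(n,X):
    m=manip.camera_model(n);p=m["mtx"]@(m["R"]@np.array(X)+m["t"]);return p[:2]/p[2]
def cloud(n,d):
    m=manip.camera_model(n);v,u=np.mgrid[:400,:640]
    p=np.stack([u*d,v*d,d],-1)@np.linalg.inv(m["mtx"]).T
    return (p-m["t"])@m["R"]
E
python3 - <<'E'
import cv2,numpy as np
from h import *
a=cv2.imread("pics/top0.png");b=cv2.imread("pics/scene0.png")
c=cv2.resize(a[185:265,150:310],None,fx=5,fy=5,interpolation=cv2.INTER_CUBIC);cv2.imwrite("pics/c1.png",c)
c=cv2.resize(a[200:260,320:400],None,fx=8,fy=8,interpolation=cv2.INTER_CUBIC);cv2.imwrite("pics/c2.png",c)
c=cv2.resize(b[200:290,140:320],None,fx=4.4,fy=4.4,interpolation=cv2.INTER_CUBIC);cv2.imwrite("pics/c3.png",c)
E
```

```text
(no output)
```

View pics/c1.png

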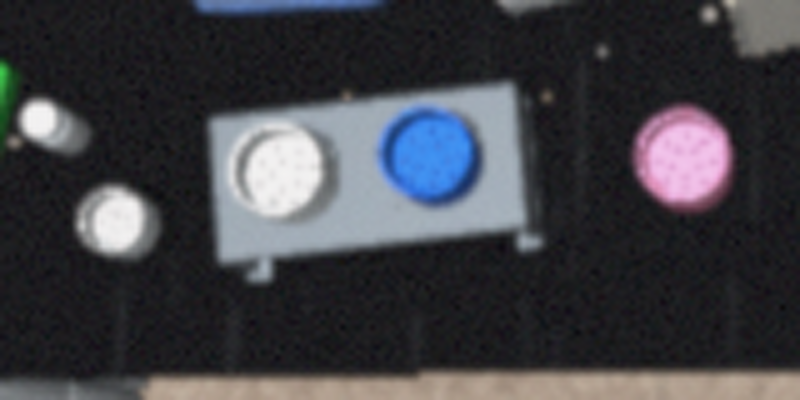

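View pics/c2.png

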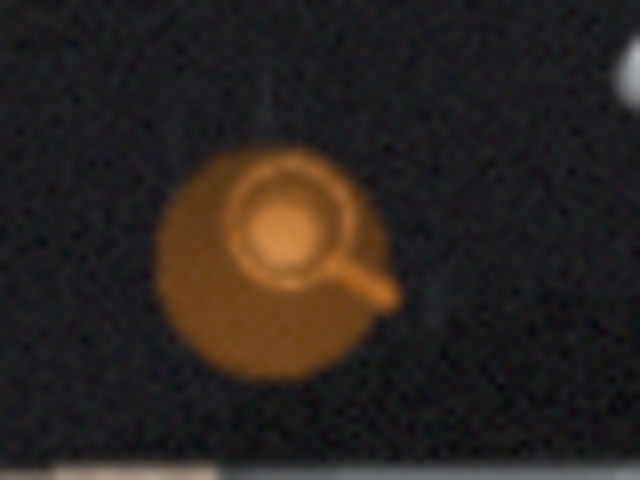

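View pics/c3.png

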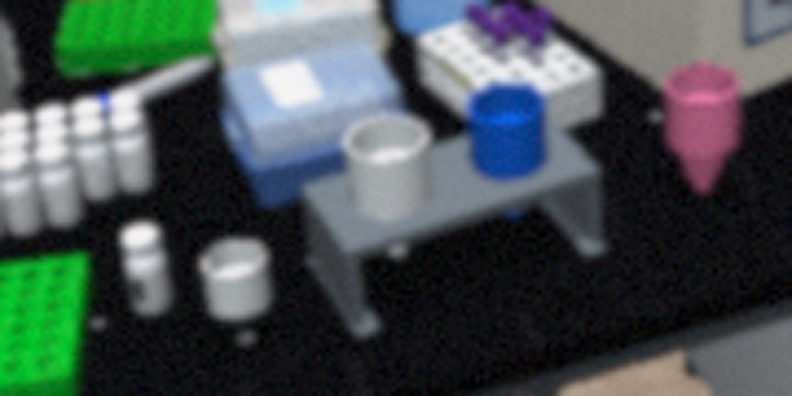

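```bash
python3 - <<'E'
from h import *
d=np.load("pics/top0.npy");P=cloud("top",d)
print("white",onplane("top",205.2,218.4,.12),"blue",onplane("top",235.6,215.6,.12),"flask",onplane("top",355.9,227.1,.13),"small",onplane("top",173,229,.04))
# depth checks
for (u,v) in [(205,218),(236,216),(225,235)]: print(P[v,u])
# stand plate corners z=.07
a=cv2.imread("pics/top0.png")
for c in [(207,117),(515,82),(527,230),(218,263)]:
    print("corner",onplane("top",150+c[0]/5-.4,185+c[1]/5-.4,.07)[:2])
for nm,(u,v,r,z0) in dict(w=(205,218,14,.11),b=(236,216,14,.11),f=(356,227,14,.118)).items():
    S=P[v-r:v+r,u-r:u+r].reshape(-1,3);S=S[(S[:,2]>z0)&(S[:,2]<.14)]
    print(nm,len(S),S.mean(0),S.min(0),S.max(0))
    if len(S)>5: print((S.min(0)+S.max(0))/2)
ds=manip.snapshot("scene")[1];Q=cloud("scene",ds)
for nm,(x,y) in dict(w=onplane("top",205.2,218.4,.12)[:2],b=onplane("top",235.6,215.6,.12)[:2]).items() if False else {}: pass
print("scene w rim",onplane("scene",140+388/4.4,200+142/4.4,.12))
s=manip.sense();from scipy.spatial.transform import Rotation as R
print(R.from_quat(s["tool_rot"]).as_matrix())
E
```

```text
white [0.4717306  0.28983508 0.12      ] blue [0.47937292 0.19855363 0.12      ] flask [ 0.43957406 -0.16268918  0.13      ] small [0.45120048 0.41135699 0.04      ]
[0.47747671 0.29800813 0.09112759]
[0.48167066 0.20157641 0.09798503]
[ 0.43535033  0.25477963 -0.00085139]
corner [0.51289956 0.34860291]
corner [0.53335512 0.156127  ]
corner [0.43971005 0.14680084]
corner [0.42102836 0.33765941]
w 88 [0.47321498 0.29168721 0.11800234] [0.44481813 0.26412087 0.1100356 ] [0.49761597 0.31907979 0.12709193]
[0.47121705 0.29160033 0.11856376]
b 79 [0.48071835 0.20205625 0.1177214 ] [0.45364279 0.17425861 0.11020284] [0.50966278 0.22800073 0.12472794]
[0.48165279 0.20112967 0.11746539]
f 102 [ 0.44038536 -0.16331832  0.12730348] [ 0.41534715 -0.18384878  0.11809991] [ 0.46136556 -0.13919284  0.13658129]
[ 0.43835636 -0.16152081  0.1273406 ]
scene w rim [0.46581054 0.29155061 0.12      ]
[[ 9.67715358e-01  2.52045572e-01 -1.21132484e-04]
 [ 2.52045408e-01 -9.67713909e-01  1.70386198e-03]
 [ 3.12229279e-04 -1.67938430e-03 -9.99998541e-01]]
```

```bash
cat >> h.py <<'E'
from scipy.spatial.transform import Rotation as Rot
def yaw(s): 
    R=Rot.from_quat(s["tool_rot"]).as_matrix(); return np.degrees(np.arctan2(R[1,0],R[0,0]))
def plan(x,y,z,phi,n=5,step=.048,sp=8.):
    s=manip.sense();p=s["tcp_pos"].copy();f=yaw(s);T=np.array([x,y,z]);rows=[]
    print("t",s["t"],"tcp",p.round(4),"yaw",f.round(2),"q",s["q"].round(2),"gap",round(s["finger_gap"],3),"F",s["force"].round(2))
    R0=Rot.from_quat(s["tool_rot"]).as_matrix()
    for i in range(n):
        d=T-p;L=np.linalg.norm(d)
        if L>step:d*=step/L
        w=np.clip(phi-f,-sp,sp)  # yaw up => spin about tool z is negative
        R=Rot.from_euler("z",f-yaw(s),degrees=True).as_matrix()@R0
        t=R.T@d; rows.append([round(float(t[0]),4),round(float(t[1]),4),round(float(t[2]),4),round(float(-w),1)])
        p=p+d;f+=w
    print(rows)
E
python3 -c "
from h import *
plan(.40,-.36,.30,96)"
```

```text
t 0.15 tcp [ 0.1575 -0.6044  0.3031] yaw 14.6 q [-1.49  0.53  1.43  0.    1.18 -0.18] gap 1.0 F [-0.06 -0.54  0.54]
[[0.0413, -0.0244, 0.0005, -8.0], [0.0443, -0.0185, 0.0005, -8.0], [0.0464, -0.0121, 0.0005, -8.0], [0.0477, -0.0055, 0.0005, -8.0], [0.048, 0.0012, 0.0005, -8.0]]
```

Request:
{"api": "apply_moves", "payload": {"increments": [[[0.041,-0.024,0,-8],[0.044,-0.018,0,-8],[0.046,-0.012,0,-8],[0.048,-0.005,0,-8],[0.048,0.001,0,-8]]], "fingers": 1, "newtons": 30}}

```text
t: 0.65
tcp_pos: [0.3253, -0.435, 0.3009]
tool_rot: [0.885, 0.465, -0.001, 0.0]
force: [0.6, -0.4, 0.6]
finger_gap: 0.999
```

```bash
python3 -c "
from h import *
plan(.44,-.24,.30,96)"
```

```text
t 0.65 tcp [ 0.3253 -0.435   0.3009] yaw 55.43 q [-1.13  0.42  1.64 -0.    1.08 -0.53] gap 0.999 F [ 0.63 -0.42  0.56]
[[0.0479, -0.0034, 0.0001, -8.0], [0.0479, 0.0033, 0.0001, -8.0], [0.047, 0.0099, 0.0001, -8.0], [0.0451, 0.0163, 0.0001, -8.0], [0.0303, 0.016, 0.0001, -8.0]]
```

Request:
{"api": "apply_moves", "payload": {"increments": [[[0.048,-0.003,0,-8],[0.048,0.003,0,-8],[0.047,0.01,0,-8],[0.045,0.016,0,-8],[0.03,0.016,0,-8]]]}}

```text
t: 1.15
tcp_pos: [0.4425, -0.2299, 0.2997]
tool_rot: [0.662, 0.75, -0.0, 0.0]
force: [-0.9, 0.3, 0.4]
finger_gap: 1.001
```

```bash
python3 - <<'E'
from h import *
s=manip.sense();p,d=manip.snapshot("wrist");cv2.imwrite("pics/w1.png",p[:,:,::-1]);np.savez("pics/w1.npz",d=d,pos=s["tcp_pos"],q=s["tool_rot"])
plan(.47,.0,.30,96)
E
```

```text
t 1.2 tcp [ 0.4437 -0.2261  0.2997] yaw 97.54 q [-0.7   0.36  1.75  0.    1.03 -0.83] gap 0.997 F [ 0.97  3.42 -0.57]
[[0.0465, 0.0118, 0.0001, 1.5], [0.0468, 0.0105, 0.0001, -0.0], [0.0468, 0.0105, 0.0001, -0.0], [0.0468, 0.0105, 0.0001, -0.0], [0.0347, 0.0078, 0.0001, -0.0]]
```

View pics/w1.png

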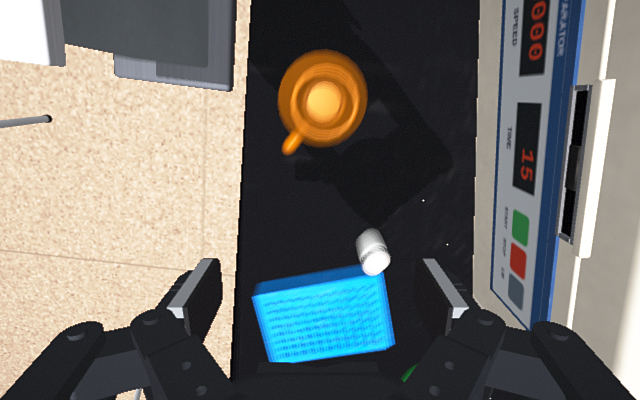

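Request:
{"api": "apply_moves", "payload": {"increments": [[[0.047,0.012,0,1.5],[0.047,0.01,0,0],[0.047,0.01,0,0],[0.047,0.01,0,0],[0.047,0.008,0,0]]]}}

```text
t: 1.7
tcp_pos: [0.47, 0.0106, 0.2997]
tool_rot: [0.672, 0.74, 0.001, 0.002]
force: [0.7, -0.5, -0.4]
finger_gap: 1.0
```

```bash
python3 - <<'E'
from h import *
plan(.472,.21,.30,96)
E
```

```text
t 1.7 tcp [0.47   0.0106 0.2997] yaw 95.49 q [-0.22  0.32  1.82  0.    1.   -0.31] gap 1.0 F [ 0.68 -0.52 -0.43]
[[0.0477, 0.0051, -0.0001, -0.5], [0.0477, 0.0055, -0.0001, -0.0], [0.0477, 0.0055, -0.0001, -0.0], [0.0477, 0.0055, -0.0001, -0.0], [0.0074, 0.0008, -0.0, -0.0]]
```

Request:
{"api": "apply_moves", "payload": {"increments": [[[0.048,0.005,0,-0.5],[0.048,0.005,0,0],[0.048,0.005,0,0],[0.048,0.005,0,0],[0,0,0,0]]]}}

```text
t: 2.2
tcp_pos: [0.4695, 0.2155, 0.2994]
tool_rot: [0.668, 0.744, 0.003, 0.002]
force: [-0.1, -0.6, -0.2]
finger_gap: 0.996
```

```bash
python3 - <<'E'
from h import *
s=manip.sense();p,d=manip.snapshot("wrist");cv2.imwrite("pics/w2.png",p[:,:,::-1]);np.savez("pics/w2.npz",d=d,pos=s["tcp_pos"],q=s["tool_rot"])
plan(.472,.291,.25,96)
E
```

```text
t 2.25 tcp [0.4695 0.2132 0.2992] yaw 96.09 q [ 0.21  0.39  1.71 -0.    1.04  0.11] gap 0.999 F [-0.62 -0.7  -0.36]
[[0.0402, 0.0054, 0.0256, 0.1], [0.0369, 0.0049, 0.0235, -0.0], [0.0, 0.0, 0.0, -0.0], [0.0, 0.0, 0.0, -0.0], [0.0, 0.0, 0.0, -0.0]]
```

View pics/w2.png

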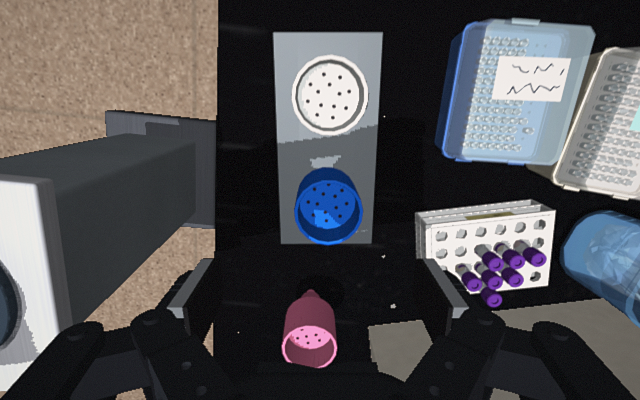

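```bash
cat >> h.py <<'E'
def wplane(f,u,v,z):
    a=np.load(f);m=manip.camera_model("wrist");M=m["mount"]
    T=Rot.from_quat(a["q"]).as_matrix()
    c=a["pos"]+T@M[:3,3]; r=T@M[:3,:3]@np.linalg.inv(m["mtx"])@np.array([u,v,1.])
    return c+r*(z-c[2])/r[2]
E
python3 - <<'E'
from h import *
a=cv2.imread("pics/w2.png")
cv2.imwrite("pics/c4.png",cv2.resize(a[25:255,260:400],None,fx=2.6,fy=2.6,interpolation=cv2.INTER_CUBIC))
a=cv2.imread("pics/w1.png")
cv2.imwrite("pics/c5.png",cv2.resize(a[40:160,260:390],None,fx=5,fy=5,interpolation=cv2.INTER_CUBIC))
f="pics/w2.npz"
print("w",wplane(f,330,95,.12),"b",wplane(f,330,203,.12))
for c in [(274,32),(383,32),(371,243),(275,243)]: print(wplane(f,*c,.07))
print("fl",wplane("pics/w1.npz",323,98,.13))
E
```

```text
w [0.47135187 0.29107351 0.12      ] b [0.48113827 0.20959969 0.12      ]
[0.42203765 0.33516175 0.07      ]
[0.5109822  0.34492288 0.07      ]
[0.53091906 0.15601653 0.07      ]
[0.43597671 0.14607574 0.07      ]
fl [ 0.43677254 -0.15716535  0.13      ]
```

View pics/c4.png

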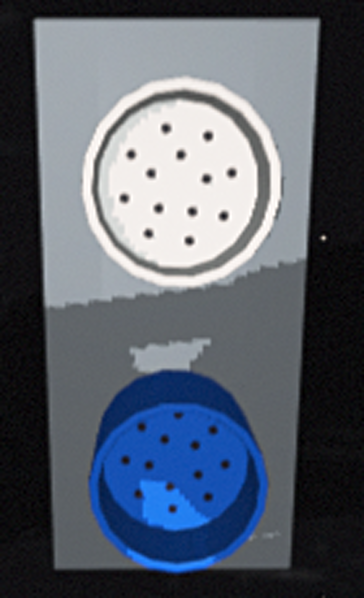

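View pics/c5.png

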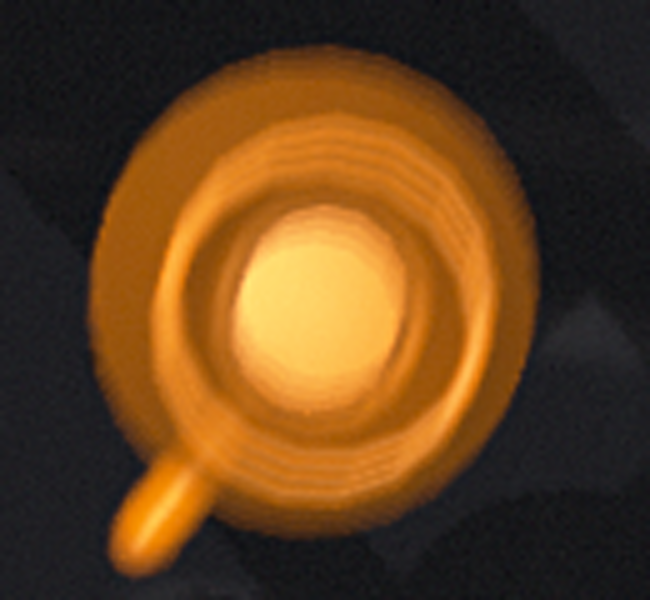

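Request:
{"api": "apply_moves", "payload": {"increments": [[[0.04,0.005,0.025,0],[0.037,0.005,0.024,0],[0,0,0.02,0],[0,0,0,0]]]}}

```text
t: 2.65
tcp_pos: [0.4746, 0.2884, 0.2286]
tool_rot: [0.671, 0.742, 0.002, 0.005]
force: [-0.7, -0.8, -1.2]
finger_gap: 0.999
```

```bash
python3 - <<'E'
from h import *
s=manip.sense();p,d=manip.snapshot("wrist");cv2.imwrite("pics/w3.png",p[:,:,::-1]);np.savez("pics/w3.npz",d=d,pos=s["tcp_pos"],q=s["tool_rot"])
plan(.4715,.291,.159,96,step=.02)
E
```

```text
t 2.7 tcp [0.4755 0.2886 0.23  ] yaw 95.71 q [ 0.35  0.53  1.68 -0.01  0.92  0.25] gap 1.0 F [0.77 1.38 0.38]
[[0.0008, -0.0013, 0.0199, -0.3], [0.0009, -0.0013, 0.0199, -0.0], [0.0009, -0.0013, 0.0199, -0.0], [0.0005, -0.0007, 0.0111, -0.0], [0.0, 0.0, 0.0, -0.0]]
```

View pics/w3.png

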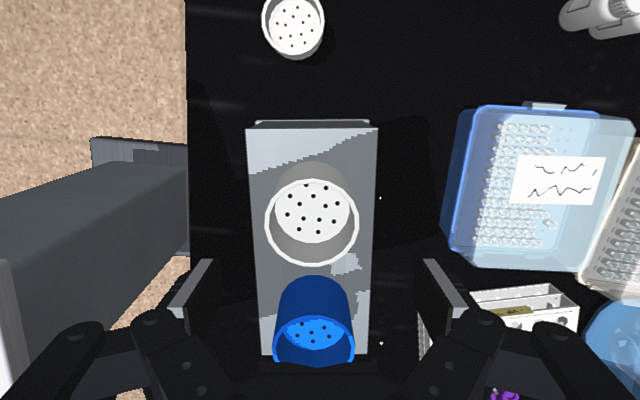

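```bash
python3 - <<'E'
from h import *
f="pics/w3.npz"
for c in [(311.5,222),(264.5,222),(358.5,222),(312,266)]: print(c,wplane(f,*c,.12))
a=np.load(f);T=Rot.from_quat(a["q"]).as_matrix();print(T.round(4))
E
```

```text
(311.5, 222) [0.4712399  0.29248204 0.12      ]
(264.5, 222) [0.44413813 0.28984451 0.12      ]
(358.5, 222) [0.49842219 0.29512741 0.12      ]
(312, 266) [0.47427681 0.26393462 0.12      ]
[[-0.1002  0.9949  0.0092]
 [ 0.995   0.1002 -0.0037]
 [-0.0046  0.0088 -1.    ]]
```

Request:
{"api": "apply_moves", "payload": {"increments": [[[0.004,-0.004,0.02,0],[0,0,0.02,0],[0,0,0,0],[0,0,0,0]]]}}

```text
t: 3.1
tcp_pos: [0.4759, 0.2876, 0.194]
tool_rot: [0.674, 0.739, 0.006, 0.007]
force: [-0.0, -0.1, 0.2]
finger_gap: 1.001
```

```bash
python3 - <<'E'
from h import *
plan(.4707,.292,.159,96,step=.02)
print(Rot.from_quat(manip.sense()["tool_rot"]).as_matrix().round(4))
E
```

```text
t 3.1 tcp [0.4759 0.2876 0.194 ] yaw 95.24 q [ 0.35  0.59  1.71 -0.01  0.82  0.26] gap 1.001 F [-0.05 -0.06  0.21]
[[0.0028, -0.0031, 0.0196, -0.8], [0.0022, -0.0024, 0.0153, -0.0], [0.0, 0.0, 0.0, -0.0], [0.0, 0.0, 0.0, -0.0], [0.0, 0.0, 0.0, -0.0]]
[[-9.130e-02  9.956e-01  1.930e-02]
 [ 9.958e-01  9.140e-02 -9.000e-04]
 [-2.600e-03  1.910e-02 -9.998e-01]]
```

Request:
{"api": "apply_moves", "payload": {"increments": [[[0.004,-0.005,0.01,0],[0,0,0,0]]]}}

```text
t: 3.3
tcp_pos: [0.472, 0.2904, 0.1858]
tool_rot: [0.675, 0.738, 0.008, 0.008]
force: [-1.0, 0.7, -0.5]
finger_gap: 1.004
```

```bash
python3 - <<'E'
from h import *
plan(.4705,.292,.159,96,step=.02)
print(Rot.from_quat(manip.sense()["tool_rot"]).as_matrix().round(4))
E
```

```text
t 3.3 tcp [0.472  0.2904 0.1858] yaw 95.09 q [ 0.35  0.6   1.73 -0.01  0.8   0.27] gap 1.004 F [-0.96  0.72 -0.46]
[[0.0013, -0.0014, 0.0199, -0.9], [0.0005, -0.0005, 0.0069, -0.0], [0.0, 0.0, 0.0, -0.0], [0.0, 0.0, 0.0, -0.0], [0.0, 0.0, 0.0, -0.0]]
[[-8.880e-02  9.958e-01  2.320e-02]
 [ 9.960e-01  8.880e-02  5.000e-04]
 [-1.600e-03  2.310e-02 -9.997e-01]]
```

Request:
{"api": "apply_moves", "payload": {"increments": [[[0.001,-0.002,0.02,-0.5],[0.001,0,0.007,0]]]}}

```text
t: 3.5
tcp_pos: [0.4717, 0.2926, 0.1607]
tool_rot: [0.672, 0.741, 0.01, 0.01]
force: [-0.8, 0.0, 0.1]
finger_gap: 0.999
```

```bash
python3 - <<'E'
from h import *
plan(.4705,.292,.159,96,step=.02)
print(manip.sense()["q"].round(4),manip.sense()["qd"].round(4))
print(Rot.from_quat(manip.sense()["tool_rot"]).as_matrix().round(4))
s=manip.sense();p,d=manip.snapshot("wrist");cv2.imwrite("pics/w4.png",p[:,:,::-1])
E
```

```text
t 3.5 tcp [0.4717 0.2926 0.1607] yaw 95.61 q [ 0.36  0.64  1.74 -0.01  0.74  0.27] gap 0.999 F [-0.78  0.04  0.13]
[[-0.0005, -0.0013, 0.0016, -0.4], [0.0, 0.0, 0.0, -0.0], [0.0, 0.0, 0.0, -0.0], [0.0, 0.0, 0.0, -0.0], [0.0, 0.0, 0.0, -0.0]]
[ 0.3572  0.6375  1.7414 -0.0116  0.7352  0.2679] [ 0.018   0.0751 -0.0261 -0.0035 -0.1513  0.0252]
[[-9.770e-02  9.948e-01  2.850e-02]
 [ 9.952e-01  9.770e-02  2.300e-03]
 [-5.000e-04  2.860e-02 -9.996e-01]]
```

View pics/w4.png

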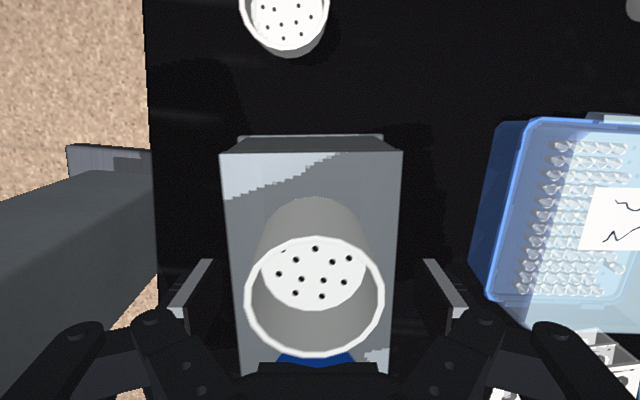

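Request:
{"api": "apply_moves", "payload": {"increments": [[[0,-0.001,0,0],[0,0,0,0],[0,0,0,0],[0,0,0,0],[0,0,0,0]]], "fingers": 0, "newtons": 30}}

```text
t: 4.05
tcp_pos: [0.4715, 0.2934, 0.1626]
tool_rot: [0.672, 0.741, 0.012, 0.01]
force: [0.1, 0.9, -0.9]
finger_gap: 0.652
```

```bash
python3 - <<'E'
from h import *
plan(.4705,.292,.159,96,step=.02)
print(manip.sense()["q"].round(4),manip.sense()["qd"].round(4))
print(Rot.from_quat(manip.sense()["tool_rot"]).as_matrix().round(4))
s=manip.sense();p,d=manip.snapshot("wrist");cv2.imwrite("pics/w5.png",p[:,:,::-1])
E
```

```text
t 4.05 tcp [0.4715 0.2934 0.1626] yaw 95.62 q [ 0.36  0.63  1.74 -0.01  0.74  0.27] gap 0.652 F [ 0.13  0.86 -0.91]
[[-0.0013, -0.0012, 0.0035, -0.4], [0.0, 0.0, 0.0, -0.0], [0.0, 0.0, 0.0, -0.0], [0.0, 0.0, 0.0, -0.0], [0.0, 0.0, 0.0, -0.0]]
[ 0.3586  0.634   1.7414 -0.0115  0.7363  0.2689] [-0.0004 -0.0051 -0.002  -0.001   0.0009 -0.0007]
[[-9.800e-02  9.947e-01  3.080e-02]
 [ 9.952e-01  9.790e-02  3.300e-03]
 [ 2.000e-04  3.090e-02 -9.995e-01]]
```

View pics/w5.png

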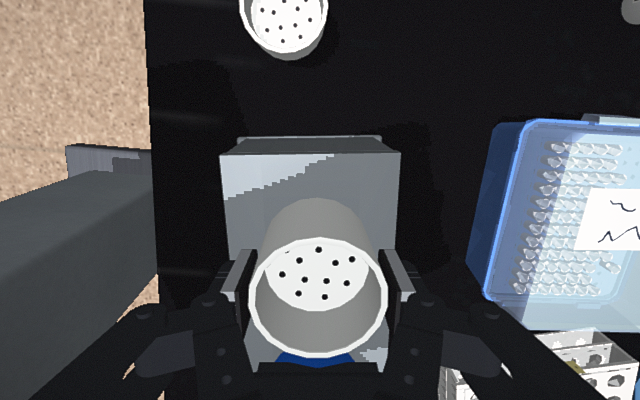

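Request:
{"api": "apply_moves", "payload": {"increments": [[[0,0,-0.015,0],[0,0,-0.025,0],[0,0,-0.03,0],[0,0,-0.04,0],[0,0,-0.04,0]]], "newtons": 40}}

```text
t: 4.6
tcp_pos: [0.4649, 0.2916, 0.3106]
tool_rot: [0.672, 0.741, 0.005, 0.007]
force: [0.3, -0.4, -0.6]
finger_gap: 0.649
```

```bash
python3 - <<'E'
from h import *
plan(.47,.0,.32,96)
print(Rot.from_quat(manip.sense()["tool_rot"]).as_matrix().round(4))
s=manip.sense();p,d=manip.snapshot("scene");cv2.imwrite("pics/s6.png",cv2.resize(p[160:300,140:340,::-1],None,fx=4,fy=4,interpolation=cv2.INTER_CUBIC))
E
```

```text
t 4.6 tcp [0.4649 0.2916 0.3106] yaw 95.58 q [ 0.36  0.41  1.62 -0.01  1.09  0.27] gap 0.649 F [ 0.32 -0.35 -0.6 ]
[[-0.0478, -0.0038, -0.0014, -0.4], [-0.0478, -0.0042, -0.0014, -0.0], [-0.0478, -0.0042, -0.0014, -0.0], [-0.0478, -0.0042, -0.0014, -0.0], [-0.0478, -0.0042, -0.0014, -0.0]]
[[-0.0972  0.9951  0.0172]
 [ 0.9953  0.0972 -0.0021]
 [-0.0037  0.0169 -0.9999]]
```

View pics/s6.png

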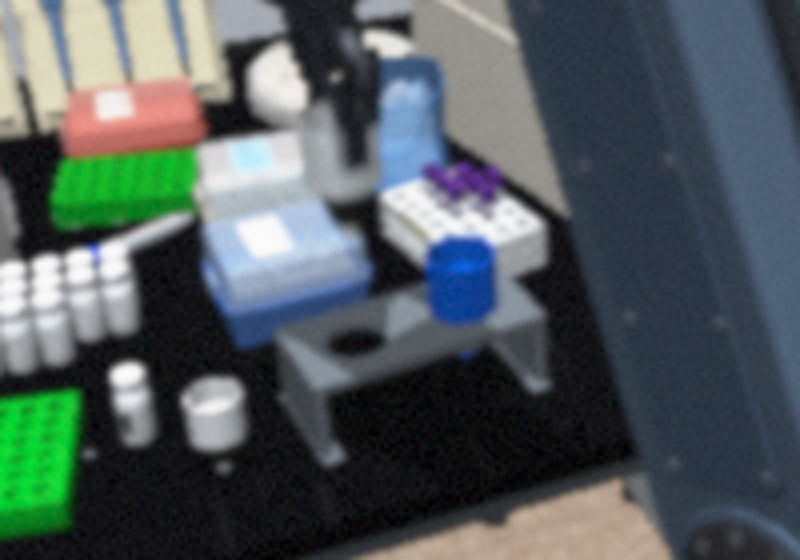

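Request:
{"api": "apply_moves", "payload": {"increments": [[[-0.03,-0.002,0,0],[-0.045,-0.004,0,0],[-0.045,-0.004,0,0],[-0.045,-0.004,0,0],[-0.045,-0.004,0,0]]]}}

```text
t: 5.15
tcp_pos: [0.4739, 0.0818, 0.3215]
tool_rot: [0.667, 0.745, 0.019, 0.015]
force: [1.1, -0.1, -1.0]
finger_gap: 0.651
```

```bash
python3 - <<'E'
from h import *
plan(.44,-.10,.31,96,step=.045)
print(Rot.from_quat(manip.sense()["tool_rot"]).as_matrix().round(4))
E
```

```text
t 5.15 tcp [0.4739 0.0818 0.3215] yaw 96.29 q [-0.07  0.3   1.79  0.01  1.01 -0.18] gap 0.651 F [ 1.11 -0.06 -1.03]
[[-0.043, -0.0131, 0.002, 0.3], [-0.0431, -0.0129, 0.002, -0.0], [-0.0431, -0.0129, 0.002, -0.0], [-0.0431, -0.0129, 0.002, -0.0], [-0.005, -0.0015, 0.0002, -0.0]]
[[-0.1095  0.9928  0.0481]
 [ 0.994   0.1092  0.0082]
 [ 0.0029  0.0487 -0.9988]]
```

Request:
{"api": "apply_moves", "payload": {"increments": [[[-0.03,-0.009,0,0],[0,0,0,0],[0,0,0,0]]]}}

```text
t: 5.45
tcp_pos: [0.4687, 0.0445, 0.3211]
tool_rot: [0.67, 0.742, 0.019, 0.017]
force: [-0.2, -0.3, -1.5]
finger_gap: 0.648
```

```bash
python3 - <<'E'
from h import *
plan(.44,-.08,.31,96,step=.045)
print(Rot.from_quat(manip.sense()["tool_rot"]).as_matrix().round(4))
E
```

```text
t 5.45 tcp [0.4687 0.0445 0.3211] yaw 95.78 q [-0.15  0.28  1.81  0.02  1.   -0.26] gap 0.648 F [-0.16 -0.27 -1.47]
[[-0.0425, -0.0146, 0.0031, -0.2], [-0.0424, -0.0148, 0.0031, -0.0], [-0.036, -0.0125, 0.0026, -0.0], [0.0, 0.0, 0.0, -0.0], [0.0, 0.0, 0.0, -0.0]]
[[-1.008e-01  9.936e-01  5.070e-02]
 [ 9.949e-01  1.006e-01  5.900e-03]
 [ 8.000e-04  5.100e-02 -9.987e-01]]
```

Request:
{"api": "apply_moves", "payload": {"increments": [[[-0.02,-0.007,0,0],[-0.02,-0.007,0,0],[-0.02,-0.007,0,0],[-0.02,-0.007,0,0],[-0.02,-0.007,0,0]]]}}

```text
t: 5.95
tcp_pos: [0.4454, -0.0546, 0.319]
tool_rot: [0.666, 0.746, 0.021, 0.017]
force: [-0.2, 0.6, -0.2]
finger_gap: 0.65
```

```bash
python3 - <<'E'
from h import *
plan(.44,-.08,.31,96,step=.045)
print(Rot.from_quat(manip.sense()["tool_rot"]).as_matrix().round(4))
s=manip.sense();p,d=manip.snapshot("wrist");cv2.imwrite("pics/w7.png",p[:,:,::-1]);np.savez("pics/w7.npz",d=d,pos=s["tcp_pos"],q=s["tool_rot"])
E
```

```text
t 5.95 tcp [ 0.4454 -0.0546  0.319 ] yaw 96.48 q [-0.39  0.25  1.86  0.03  0.98 -0.52] gap 0.65 F [-0.16  0.56 -0.25]
[[-0.0246, -0.0087, 0.0085, 0.5], [0.0, 0.0, 0.0, -0.0], [0.0, 0.0, 0.0, -0.0], [0.0, 0.0, 0.0, -0.0], [0.0, 0.0, 0.0, -0.0]]
[[-0.1129  0.9922  0.0537]
 [ 0.9936  0.1126  0.0084]
 [ 0.0023  0.0543 -0.9985]]
```

View pics/w7.png

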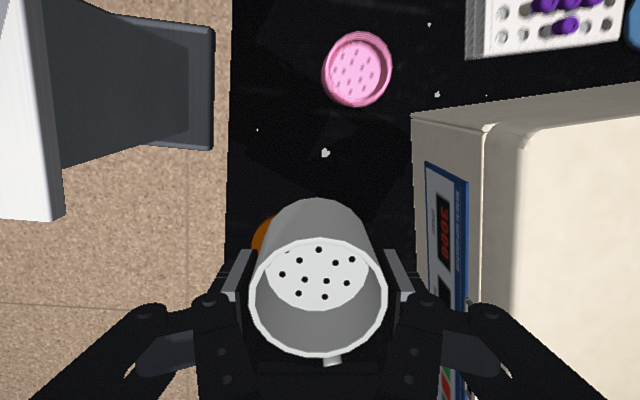

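```bash
python3 - <<'E'
from h import *
f="pics/w1.npz"
for c in [(324.4,101.4),(290,101.4),(359,101.4),(324.4,62.2),(324.4,140.6)]: print(wplane(f,*c,.13).round(4))
a=np.load(f);print(a["pos"],Rot.from_quat(a["q"]).as_matrix().round(3)[2])
d=np.load("pics/top0.npy");P=cloud("top",d)
m=(P[...,1]<-.05)&(P[...,1]>-.28)&(P[...,0]>.47)&(P[...,0]<.7)&(P[...,2]>.03)
S=P[m]
for z in np.arange(.03,.3,.03):
    q=S[(S[:,2]>z)&(S[:,2]<z+.03)]
    if len(q): print(z.round(2),len(q),"minx",np.percentile(q[:,0],2).round(3))
p,dd=manip.snapshot("top");cv2.imwrite("pics/t8.png",cv2.resize(p[170:270,280:440,::-1],None,fx=5,fy=5,interpolation=cv2.INTER_CUBIC))
E
```

```text
[ 0.438  -0.1593  0.13  ]
[ 0.4142 -0.1623  0.13  ]
[ 0.4619 -0.1563  0.13  ]
[ 0.4347 -0.1342  0.13  ]
[ 0.4416 -0.1862  0.13  ]
[ 0.44248644 -0.22994339  0.29973564] [-0.001 -0.    -1.   ]
0.03 104 minx 0.473
0.06 120 minx 0.573
0.09 160 minx 0.573
0.12 200 minx 0.573
0.15 166 minx 0.576
0.18 574 minx 0.577
0.21 2232 minx 0.59
```

View pics/t8.png

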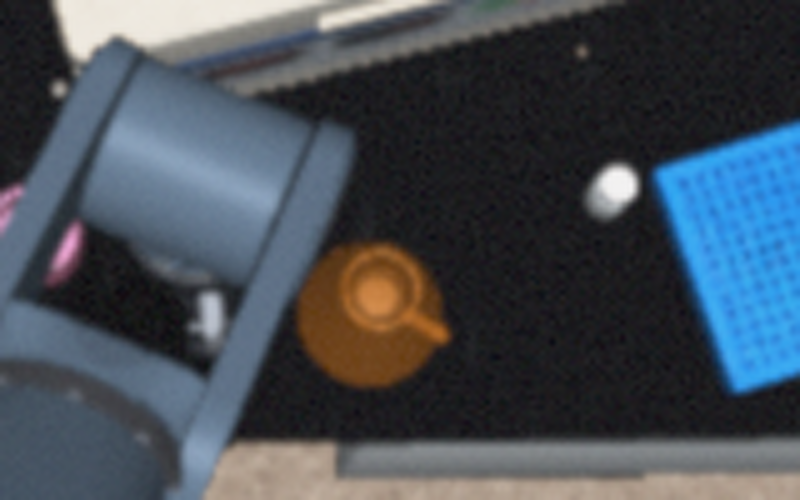

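```bash
python3 - <<'E'
from h import *
m=manip.camera_model("wrist");M=m["mount"];K=np.linalg.inv(m["mtx"])
def tz(u,v,z):
    r=M[:3,:3]@K@np.array([u,v,1.]);c=M[:3,3];return c+r*(z-c[2])/r[2]
for c in [(318.5,297),(249,297),(388,297),(318.5,357.5),(318.5,238)]: print(c,tz(*c,.0426).round(4))
d=np.load("pics/w7.npz")["d"]
v,u=np.mgrid[:400,:640];p=np.stack([u*d,v*d,d],-1)@K.T;p=p@M[:3,:3].T+M[:3,3]
for c in [(251,300),(254,300),(383,300),(386,300),(318,240),(318,354),(318,356),(280,275),(355,275),(318,258),(318,295)]: print(c,p[c[1],c[0]].round(4))
# floor plane fit
fl=p[250:300,280:357].reshape(-1,3);fl=fl[np.abs(fl[:,2]-np.median(fl[:,2]))<.006]
A=np.c_[fl[:,:2],np.ones(len(fl))];print(np.linalg.lstsq(A,fl[:,2],rcond=None)[0],np.median(fl[:,2]))
E
python3 - <<'E'
import cv2
a=cv2.imread("pics/w7.png");cv2.imwrite("pics/c7.png",cv2.resize(a[190:370,220:420],None,fx=3.3,fy=3.3,interpolation=cv2.INTER_CUBIC))
E
```

```text
(318.5, 297) [-0.0008 -0.0001  0.0426]
(249, 297) [-0.0008 -0.0275  0.0426]
(388, 297) [-0.0008  0.0274  0.0426]
(318.5, 357.5) [-0.0304 -0.      0.0426]
(318.5, 238) [ 0.0246 -0.0001  0.0426]
(251, 300) [-0.0016 -0.0266  0.0418]
(254, 300) [-0.0012 -0.0253  0.0413]
(383, 300) [-0.0021  0.0255  0.0425]
(386, 300) [-0.0021  0.0266  0.0425]
(318, 240) [ 0.0243 -0.0003  0.0415]
(318, 354) [-0.0283 -0.0002  0.0424]
(318, 356) [-0.0285 -0.0002  0.0415]
(280, 275) [-0.0065 -0.0183  0.069 ]
(355, 275) [-0.0075  0.0176  0.0706]
(318, 258) [ 0.002  -0.0002  0.0699]
(318, 295) [-0.0181 -0.0002  0.0698]
[-0.00436967  0.02232429  0.06997074] 0.07000071705471732
```

View pics/c7.png

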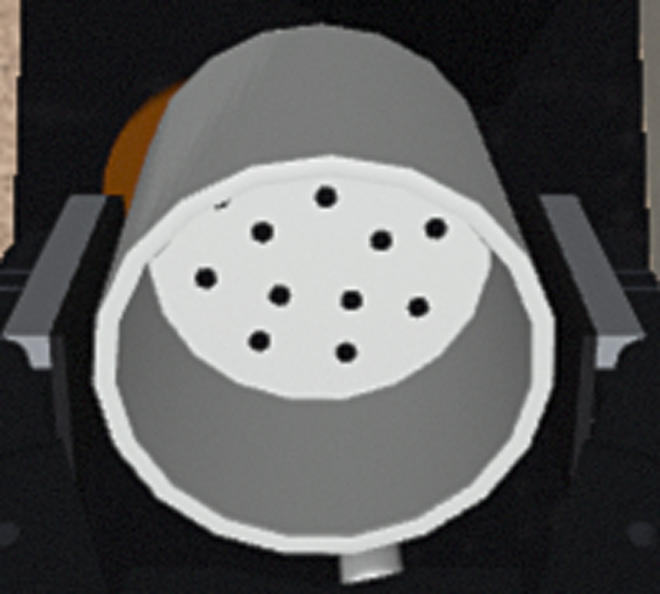

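```bash
cat >> h.py <<'E'
C=np.array([-.0012,-.0008,.067]); AX=np.array([.0002,.031,-.9995])
FL=np.array([.4387,-.1612,.13])
def st(h=None):
    s=manip.sense();R=Rot.from_quat(s["tool_rot"]).as_matrix()
    c=s["tcp_pos"]+R@C;ax=R@AX;tip=c-.073*ax; mid=c-.03*ax
    print("t",round(s["t"],2),"cup rel flask",(c-FL).round(4),"tip rel lip",(tip-FL).round(4),"axis",ax.round(3),"Rz",R[2].round(3),"yaw",yaw(s).round(1),"F",s["force"].round(1),"gap",round(s["finger_gap"],3))
    if h is not None:
        tgt=FL+np.array([0,0,h])  # cone point (30mm below cup centre) goes over mouth axis, cup height h
        d=np.r_[(FL-mid)[:2],(tgt-c)[2]]
        print("world d",d.round(4),"tool d",(R.T@d).round(4))
E
python3 -c "
from h import *
st(.095)"
```

```text
t 6.05 cup rel flask [0.0097 0.1047 0.122 ] tip rel lip [0.0114 0.105  0.0491] axis [-0.023 -0.004  1.   ] Rz [ 0.002  0.054 -0.999] yaw 96.3 F [ 0.3  0.5 -0.6] gap 0.654
world d [-0.0104 -0.1048 -0.027 ] tool d [-0.1031 -0.0233  0.0257]
```

Request:
{"api": "apply_moves", "payload": {"increments": [[[-0.02,-0.005,0.003,0],[-0.025,-0.006,0.003,0],[-0.025,-0.006,0.003,0],[-0.02,-0.005,0.003,0],[0,0,0,0]]]}}

```text
t: 6.55
tcp_pos: [0.4373, -0.1432, 0.3054]
tool_rot: [0.664, 0.747, 0.023, 0.018]
force: [-0.2, 0.3, -1.0]
finger_gap: 0.65
```

```bash
python3 - <<'E'
from h import *
st(.085)
p,dd=manip.snapshot("top");cv2.imwrite("pics/t9.png",cv2.resize(p[170:270,280:440,::-1],None,fx=5,fy=5,interpolation=cv2.INTER_CUBIC))
p,dd=manip.snapshot("scene");cv2.imwrite("pics/s9.png",p[:,:,::-1])
E
```

```text
t 6.55 cup rel flask [0.0017 0.0174 0.1084] tip rel lip [0.0037 0.0179 0.0355] axis [-0.026 -0.007  1.   ] Rz [ 0.004  0.058 -0.998] yaw 96.8 F [-0.2  0.3 -1. ] gap 0.65
world d [-0.0025 -0.0176 -0.0234] tool d [-0.0173 -0.0059  0.0231]
```

View pics/t9.png

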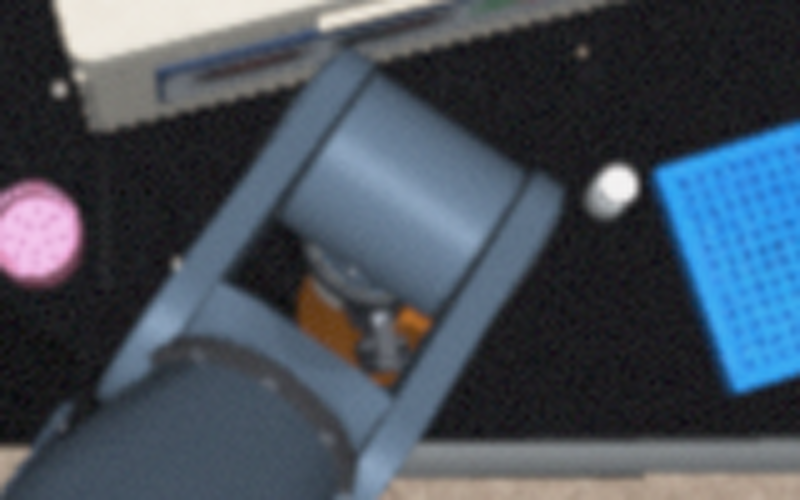

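View pics/s9.png

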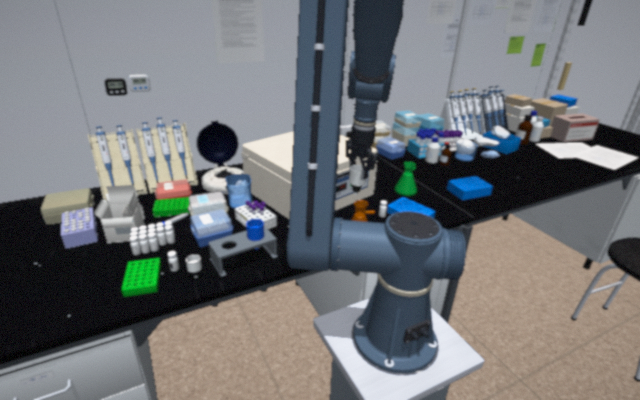

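Request:
{"api": "apply_moves", "payload": {"increments": [[[-0.017,-0.006,0.002,0],[0,0,0,0]]]}}

```text
t: 6.85
tcp_pos: [0.4336, -0.1558, 0.3032]
tool_rot: [0.662, 0.749, 0.024, 0.017]
force: [-0.3, 0.8, -1.7]
finger_gap: 0.651
```

```bash
python3 - <<'E'
from h import *
st(.075)
p,dd=manip.snapshot("scene");cv2.imwrite("pics/s10.png",cv2.resize(p[140:240,310:430,::-1],None,fx=6,fy=6,interpolation=cv2.INTER_CUBIC))
E
```

```text
t 6.85 cup rel flask [-0.002   0.005   0.1063] tip rel lip [-0.0001  0.0058  0.0333] axis [-0.026 -0.01   1.   ] Rz [ 0.007  0.058 -0.998] yaw 97.1 F [-0.3  0.8 -1.7] gap 0.651
world d [ 0.0012 -0.0053 -0.0313] tool d [-0.0057 -0.0012  0.0312]
```

View pics/s10.png

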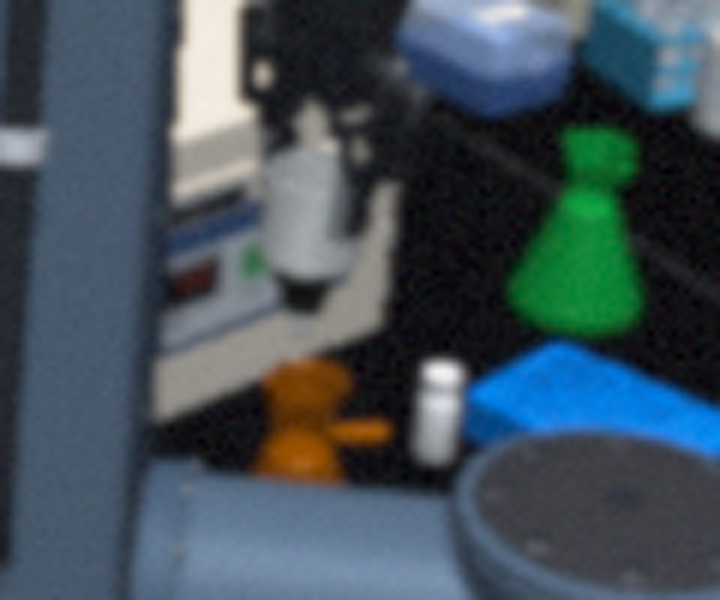

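```bash
python3 - <<'E'
from h import *
s=manip.sense();R=Rot.from_quat(s["tool_rot"]).as_matrix();c=s["tcp_pos"]+R@C;ax=R@AX
for X in (FL,c-.073*ax,c): print(((proj("scene",X)-[310,140])*6+2.5).round(1))
E
```

```text
[304.4 382.8]
[298.9 334.3]
[312.3 218.4]
```

Request:
{"api": "apply_moves", "payload": {"increments": [[[-0.006,-0.001,0.016,0],[0,0,0,0]]]}}

```text
t: 7.1
tcp_pos: [0.4344, -0.1576, 0.2875]
tool_rot: [0.661, 0.75, 0.025, 0.016]
force: [-0.3, 0.7, -0.4]
finger_gap: 0.647
```

```bash
python3 - <<'E'
from h import *
st(.073)
E
```

```text
t 7.1 cup rel flask [-0.0012  0.0034  0.0906] tip rel lip [0.0007 0.0044 0.0176] axis [-0.026 -0.013  1.   ] Rz [ 0.009  0.058 -0.998] yaw 97.2 F [-0.3  0.7 -0.4] gap 0.647
world d [ 0.0004 -0.0038 -0.0176] tool d [-0.004  -0.0011  0.0175]
```

Request:
{"api": "apply_moves", "payload": {"increments": [[[-0.007,-0.001,0.01,0],[-0.001,0,0,0]]]}}

```text
t: 7.3
tcp_pos: [0.4354, -0.1639, 0.2775]
tool_rot: [0.66, 0.751, 0.025, 0.016]
force: [-0.1, 0.6, -1.0]
finger_gap: 0.65
```

```bash
python3 - <<'E'
from h import *
st(.06)
p,dd=manip.snapshot("scene");cv2.imwrite("pics/s11.png",cv2.resize(p[140:240,310:430,::-1],None,fx=6,fy=6,interpolation=cv2.INTER_CUBIC))
E
```

```text
t 7.3 cup rel flask [-0.0001 -0.0028  0.0805] tip rel lip [ 0.0018 -0.0019  0.0076] axis [-0.026 -0.013  1.   ] Rz [ 0.01   0.059 -0.998] yaw 97.4 F [-0.1  0.6 -1. ] gap 0.65
world d [-0.0007  0.0024 -0.0205] tool d [ 0.0023 -0.0016  0.0205]
```

View pics/s11.png

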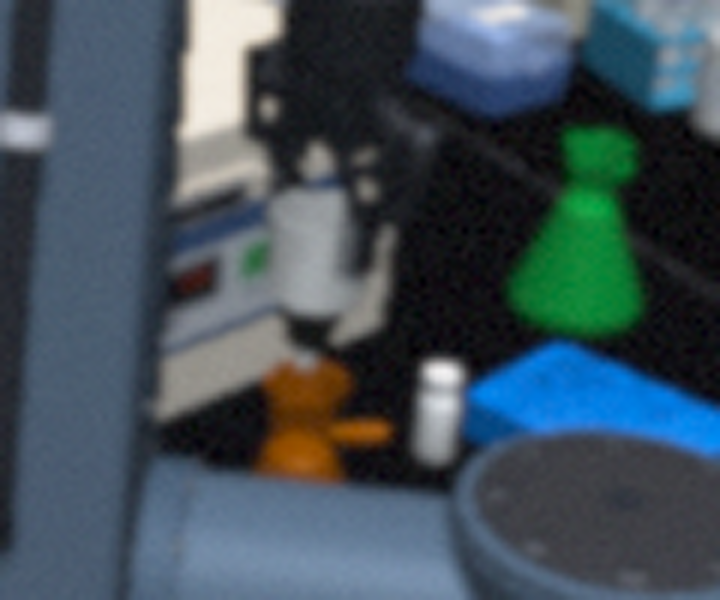

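Request:
{"api": "apply_moves", "payload": {"increments": [[[0,-0.001,0.016,0],[0,0,0.008,0],[0,0,0,0]]]}}

```text
t: 7.65
tcp_pos: [0.437, -0.1638, 0.2546]
tool_rot: [0.66, 0.751, 0.026, 0.018]
force: [-0.7, -0.4, -0.4]
finger_gap: 0.649
```

```bash
python3 - <<'E'
from h import *
st(.045)
p,dd=manip.snapshot("scene");cv2.imwrite("pics/s12.png",cv2.resize(p[160:230,330:400,::-1],None,fx=8.5,fy=8.5,interpolation=cv2.INTER_CUBIC))
E
```

```text
t 7.65 cup rel flask [ 0.0018 -0.0028  0.0577] tip rel lip [ 0.004  -0.002  -0.0153] axis [-0.03  -0.011  0.999] Rz [ 0.008  0.062 -0.998] yaw 97.4 F [-0.7 -0.4 -0.4] gap 0.649
world d [-0.0027  0.0025 -0.0127] tool d [ 0.0027 -0.0031  0.0126]
```

View pics/s12.png

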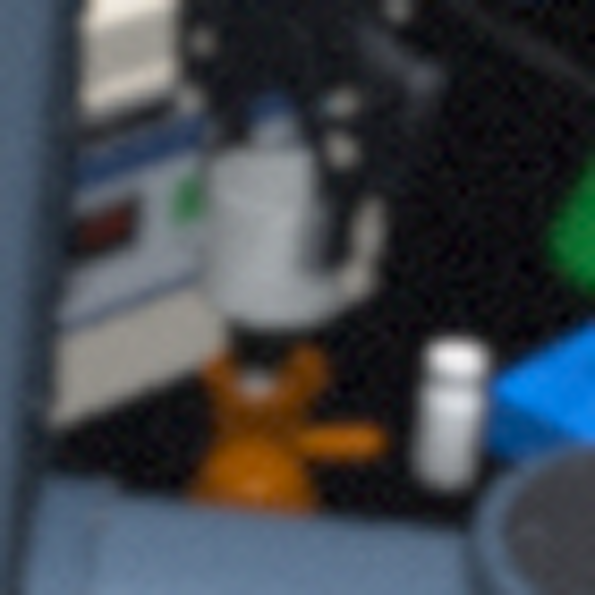

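Request:
{"api": "apply_moves", "payload": {"increments": [[[0.001,-0.004,0.01,0],[0,0,0,0]]]}}

```text
t: 7.9
tcp_pos: [0.4342, -0.1635, 0.2456]
tool_rot: [0.66, 0.751, 0.026, 0.019]
force: [-0.2, -0.5, -1.1]
finger_gap: 0.65
```

```bash
python3 - <<'E'
from h import *
st(.035)
E
```

```text
t 7.9 cup rel flask [-0.0009 -0.0026  0.0487] tip rel lip [ 0.0014 -0.0019 -0.0242] axis [-0.032 -0.01   0.999] Rz [ 0.006  0.064 -0.998] yaw 97.4 F [-0.2 -0.5 -1.1] gap 0.65
world d [-0.0001  0.0023 -0.0137] tool d [ 0.0022 -0.0006  0.0137]
```

Request:
{"api": "apply_moves", "payload": {"increments": [[[0.001,0,0.008,0],[0,-0.001,0.004,0]]]}}

```text
t: 8.1
tcp_pos: [0.4348, -0.163, 0.2345]
tool_rot: [0.66, 0.751, 0.026, 0.021]
force: [-1.9, -0.3, 1.0]
finger_gap: 0.651
```

```bash
python3 - <<'E'
from h import *
st(.03)
p,dd=manip.snapshot("scene");cv2.imwrite("pics/s13.png",cv2.resize(p[160:230,330:400,::-1],None,fx=8.5,fy=8.5,interpolation=cv2.INTER_CUBIC))
E
```

```text
t 8.1 cup rel flask [-0.0001 -0.0023  0.0376] tip rel lip [ 0.0025 -0.0017 -0.0353] axis [-0.035 -0.008  0.999] Rz [ 0.003  0.067 -0.998] yaw 97.4 F [-1.9 -0.3  1. ] gap 0.651
world d [-0.0009  0.0021 -0.0076] tool d [ 0.0021 -0.0012  0.0076]
```

View pics/s13.png

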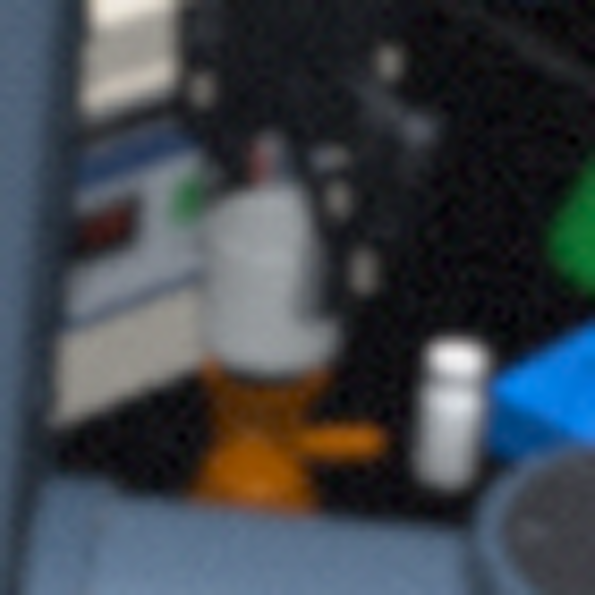

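Request:
{"api": "apply_moves", "payload": {"increments": [[[0,-0.002,0.004,0],[0,0,0,0]]]}}

```text
t: 8.35
tcp_pos: [0.4328, -0.163, 0.2298]
tool_rot: [0.66, 0.751, 0.026, 0.02]
force: [0.0, 0.6, -1.5]
finger_gap: 0.648
```

```bash
python3 - <<'E'
from h import *
st(.03)
E
```

```text
t 8.35 cup rel flask [-0.0022 -0.0023  0.0329] tip rel lip [ 0.0003 -0.0016 -0.04  ] axis [-0.034 -0.009  0.999] Rz [ 0.004  0.066 -0.998] yaw 97.4 F [ 0.   0.6 -1.5] gap 0.648
world d [ 0.0012  0.002  -0.0029] tool d [0.0018 0.0012 0.003 ]
```

Request:
{"api": "apply_moves", "payload": {"increments": [[[0,0.001,0.004,0],[0,0,0,0]]]}}

```text
t: 8.55
tcp_pos: [0.4329, -0.1623, 0.2262]
tool_rot: [0.66, 0.751, 0.026, 0.019]
force: [0.6, -0.8, -2.5]
finger_gap: 0.648
```

```bash
python3 - <<'E'
from h import *
st(.03)
E
```

```text
t 8.55 cup rel flask [-0.0023 -0.0015  0.0293] tip rel lip [-0.     -0.0008 -0.0436] axis [-0.031 -0.01   0.999] Rz [ 0.006  0.063 -0.998] yaw 97.4 F [ 0.6 -0.8 -2.5] gap 0.648
world d [0.0014 0.0012 0.0007] tool d [ 0.001   0.0015 -0.0006]
```

Request:
{"api": "apply_moves", "payload": {"increments": [[[0,0.001,0.003,0],[0,0,0,0]]]}}

```text
t: 8.75
tcp_pos: [0.433, -0.1622, 0.2261]
tool_rot: [0.659, 0.752, 0.025, 0.018]
force: [-0.3, 0.3, -6.9]
finger_gap: 0.65
```

```bash
python3 - <<'E'
from h import *
st(.03)
p,dd=manip.snapshot("scene");cv2.imwrite("pics/s14.png",cv2.resize(p[160:230,330:400,::-1],None,fx=8.5,fy=8.5,interpolation=cv2.INTER_CUBIC))
s=manip.sense();p,d=manip.snapshot("wrist");cv2.imwrite("pics/w14.png",p[:,:,::-1])
E
```

```text
t 8.75 cup rel flask [-0.0023 -0.0014  0.0292] tip rel lip [-0.0002 -0.0007 -0.0438] axis [-0.029 -0.009  1.   ] Rz [ 0.005  0.061 -0.998] yaw 97.6 F [-0.3  0.3 -6.9] gap 0.65
world d [0.0014 0.0011 0.0008] tool d [ 0.0009  0.0016 -0.0007]
```

View pics/s14.png

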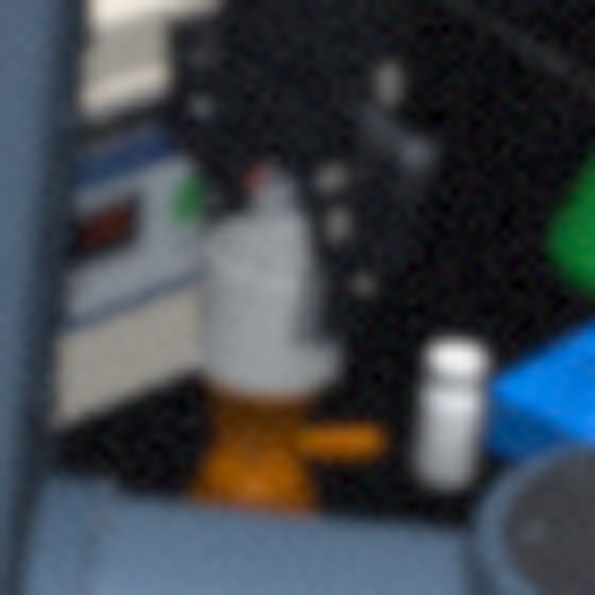

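View pics/w14.png

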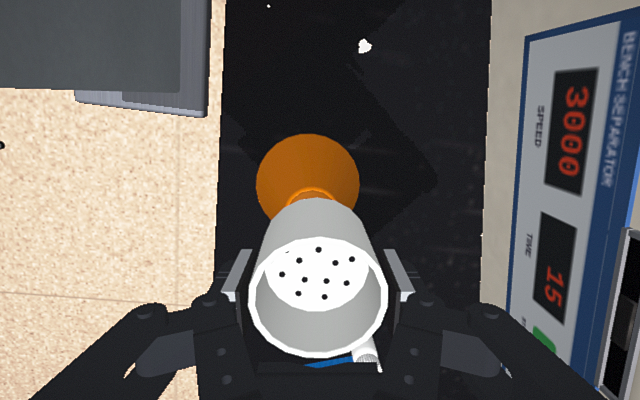

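```bash
python3 - <<'E'
from h import *
st(.03); print(manip.sense()["tau"].round(2),manip.sense()["ft_torque"].round(2))
E
```

```text
t 8.85 cup rel flask [-0.002  -0.0014  0.029 ] tip rel lip [ 0.0001 -0.0007 -0.044 ] axis [-0.03  -0.009  1.   ] Rz [ 0.005  0.061 -0.998] yaw 97.5 F [-4.3  2.   8.8] gap 0.652
world d [0.0012 0.0011 0.001 ] tool d [ 0.001   0.0013 -0.0009]
[  0.11 -29.56 -11.51   0.46  -1.19   0.  ] [0.08 0.85 0.01]
```

Request:
{"api": "apply_moves", "payload": {"increments": [[[0,0,0,0]]]}}

```text
t: 8.95
tcp_pos: [0.4332, -0.1622, 0.226]
tool_rot: [0.659, 0.752, 0.025, 0.018]
force: [-0.7, -0.0, 1.3]
finger_gap: 0.648
```

```bash
python3 - <<'E'
from h import *
st(.03)
E
```

```text
t 8.95 cup rel flask [-0.0021 -0.0014  0.0291] tip rel lip [ 0.0001 -0.0007 -0.0439] axis [-0.029 -0.009  1.   ] Rz [ 0.005  0.061 -0.998] yaw 97.6 F [-0.7 -0.   1.3] gap 0.648
world d [0.0012 0.0011 0.0009] tool d [ 0.0009  0.0014 -0.0008]
```

Request:
{"api": "apply_moves", "payload": {"increments": [[[0,0,0,0],[0,0,0,0],[0,0,0,0],[0,0,0,0]]], "fingers": 1}}

```text
t: 9.35
tcp_pos: [0.4353, -0.1633, 0.2256]
tool_rot: [0.659, 0.751, 0.025, 0.021]
force: [-1.1, 0.5, 0.0]
finger_gap: 1.001
```

```bash
python3 - <<'E'
from h import *
st(.03)
s=manip.sense();p,d=manip.snapshot("wrist");cv2.imwrite("pics/w15.png",p[:,:,::-1])
E
```

```text
t 9.35 cup rel flask [ 0.0003 -0.0027  0.0287] tip rel lip [ 0.0028 -0.0022 -0.0443] axis [-0.034 -0.007  0.999] Rz [ 0.002  0.066 -0.998] yaw 97.5 F [-1.1  0.5  0. ] gap 1.001
world d [-0.0013  0.0025  0.0013] tool d [ 0.0026 -0.0009 -0.0014]
```

View pics/w15.png

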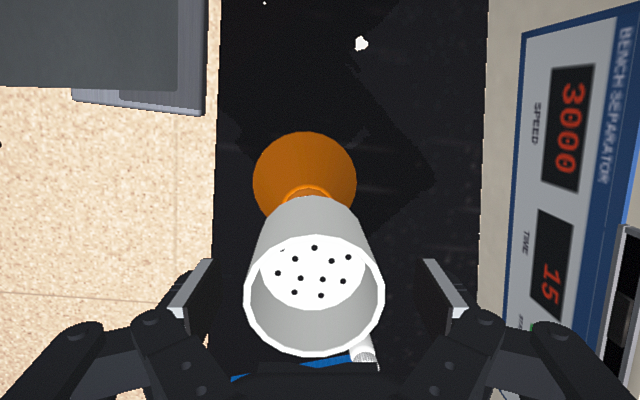

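Request:
{"api": "apply_moves", "payload": {"increments": [[[0,0,-0.02,0],[0,0,-0.03,0],[0,0,-0.03,0],[0,0,-0.03,0],[0,0,-0.03,0]]]}}

```text
t: 9.9
tcp_pos: [0.4247, -0.164, 0.3652]
tool_rot: [0.659, 0.751, 0.025, 0.014]
force: [-0.2, 0.2, -0.5]
finger_gap: 1.0
```

Request:
{"api": "apply_moves", "payload": {"increments": [[[-0.03,0,0,0],[-0.04,0.01,0,0],[-0.04,0.01,0,0],[-0.03,0.01,0,0],[0,0,0,0]]]}}

```text
t: 10.4
tcp_pos: [0.4753, -0.3035, 0.3721]
tool_rot: [0.658, 0.752, 0.025, 0.022]
force: [0.6, 0.4, -0.6]
finger_gap: 1.001
```

```bash
python3 - <<'E'
from h import *
st()
s=manip.sense();p,d=manip.snapshot("wrist");cv2.imwrite("pics/w16.png",p[:,:,::-1]);np.savez("pics/w16.npz",d=d,pos=s["tcp_pos"],q=s["tool_rot"])
p,dd=manip.snapshot("scene");cv2.imwrite("pics/s16.png",cv2.resize(p[150:280,210:410,::-1],None,fx=4,fy=4,interpolation=cv2.INTER_CUBIC))
p,dd=manip.snapshot("top");np.save("pics/top16.npy",dd);cv2.imwrite("pics/t16.png",cv2.resize(p[180:260,180:400,::-1],None,fx=3.6,fy=3.6,interpolation=cv2.INTER_CUBIC))
E
```

```text
t 10.4 cup rel flask [ 0.0404 -0.143   0.1752] tip rel lip [ 0.043  -0.1426  0.1023] axis [-0.035 -0.005  0.999] Rz [ 0.001  0.067 -0.998] yaw 97.6 F [ 0.6  0.4 -0.6] gap 1.001
```

View pics/w16.png

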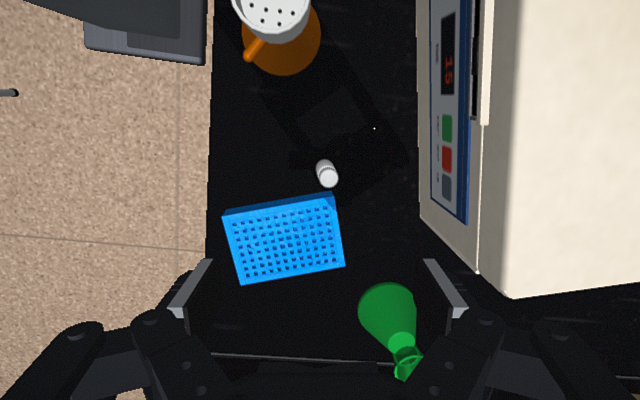

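View pics/s16.png

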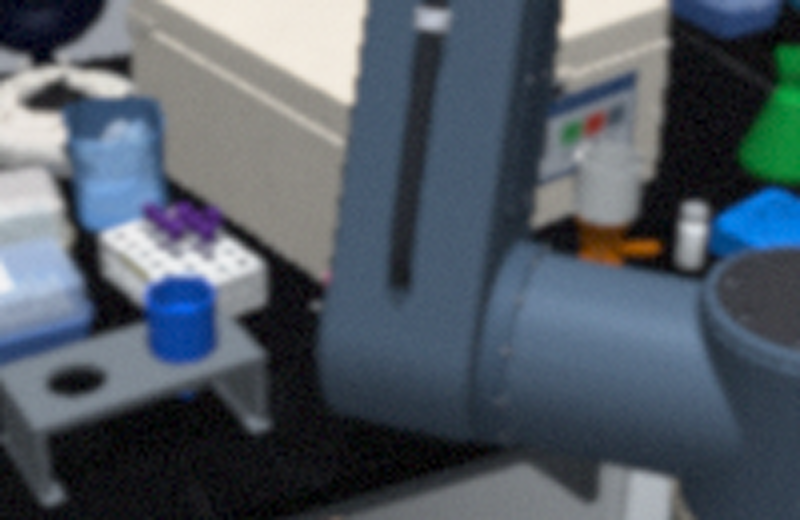

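View pics/t16.png

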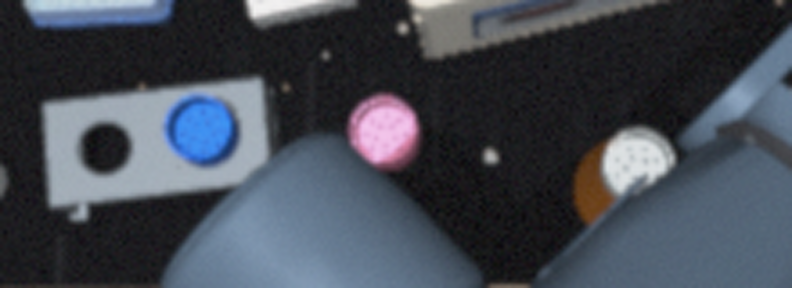

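Request:
{"api": "apply_moves", "payload": {"increments": [[[-0.04,0.005,0,0],[-0.045,0.005,0,0],[-0.045,0.005,0,0],[-0.045,0,0,0],[0,0,0,0]]]}}

```text
t: 11.05
tcp_pos: [0.5114, -0.4648, 0.3693]
tool_rot: [0.654, 0.756, 0.027, 0.014]
force: [-0.7, 0.9, -0.7]
finger_gap: 0.999
```

```bash
python3 - <<'E'
from h import *
p,d=manip.snapshot("top");np.save("pics/top17.npy",d);cv2.imwrite("pics/t17.png",cv2.resize(p[200:260,320:400,::-1],None,fx=8,fy=8,interpolation=cv2.INTER_CUBIC))
P=cloud("top",d)
S=P[205:250,335:380].reshape(-1,3);r=S[(S[:,2]>.17)&(S[:,2]<.205)]
print(len(r),r.mean(0),(r.min(0)+r.max(0))/2)
A=np.c_[r[:,:2]-r[:,:2].mean(0),np.ones(len(r))];print("rim plane",np.linalg.lstsq(A,r[:,2],rcond=None)[0])
fl=P[221:229,353:361].reshape(-1,3);print(fl.mean(0));A=np.c_[fl[:,:2]-fl[:,:2].mean(0),np.ones(len(fl))];print("floor",np.linalg.lstsq(A,fl[:,2],rcond=None)[0])
p,dd=manip.snapshot("scene");cv2.imwrite("pics/s17.png",cv2.resize(p[150:230,320:420,::-1],None,fx=7,fy=7,interpolation=cv2.INTER_CUBIC))
E
```

```text
<stdin>:5: RuntimeWarning: Mean of empty slice.
  ret = um.true_divide(
Traceback (most recent call last):
ValueError: zero-size array to reduction operation minimum which has no identity
```

View pics/t17.png

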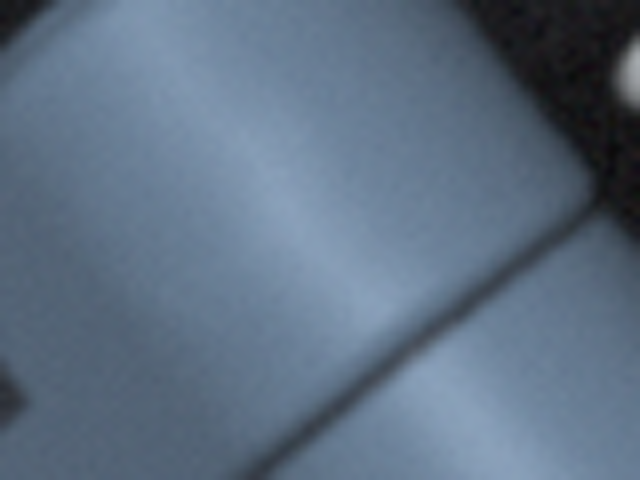

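Now the arm hides it from above; I use the earlier top frame, the scene camera now, and one more retreat.

Request:
{"api": "apply_moves", "payload": {"increments": [[[-0.04,-0.01,0,0],[-0.045,-0.015,0,0],[-0.045,-0.015,0,0],[-0.04,-0.015,0,0],[0,0,0,0]]]}}

```text
t: 11.6
tcp_pos: [0.4836, -0.6284, 0.3614]
tool_rot: [0.649, 0.76, 0.032, 0.006]
force: [0.5, -0.0, -0.7]
finger_gap: 1.002
```

```bash
python3 - <<'E'
from h import *
p,d=manip.snapshot("top");cv2.imwrite("pics/t18.png",cv2.resize(p[200:260,320:400,::-1],None,fx=8,fy=8,interpolation=cv2.INTER_CUBIC))
def ana(d):
    P=cloud("top",d);S=P[205:250,335:380].reshape(-1,3);r=S[(S[:,2]>.16)&(S[:,2]<.205)]
    print(len(r))
    if len(r)>20: print(r.mean(0),(r.min(0)+r.max(0))/2)
ana(d);ana(np.load("pics/top16.npy"))
print("top16 rim",onplane("top",356.8,224.9,.185))
p,dd=manip.snapshot("scene");cv2.imwrite("pics/s17.png",cv2.resize(p[150:230,320:420,::-1],None,fx=7,fy=7,interpolation=cv2.INTER_CUBIC))
P=cloud("scene",dd)
m=(P[...,2]>.137)&(P[...,2]<.2)&(np.hypot(P[...,0]-.439,P[...,1]+.162)<.04);S=P[m]
print("scene cup",len(S),np.percentile(S,[1,50,99],axis=0).round(4))
E
```

```text
84
[ 0.45053202 -0.15630962  0.17321611] [ 0.44331738 -0.1600864   0.17475653]
105
[ 0.44650624 -0.1603953   0.1736899 ] [ 0.43937752 -0.1613765   0.17553769]
top16 rim [ 0.43854707 -0.16178376  0.185     ]
scene cup 95 [[ 0.4079 -0.1873  0.1377]
 [ 0.4127 -0.1656  0.163 ]
 [ 0.4428 -0.1491  0.1879]]
```

View pics/t18.png

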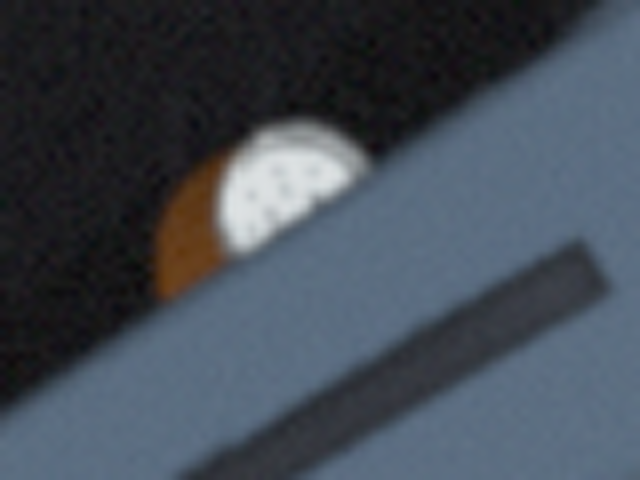

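View pics/s17.png

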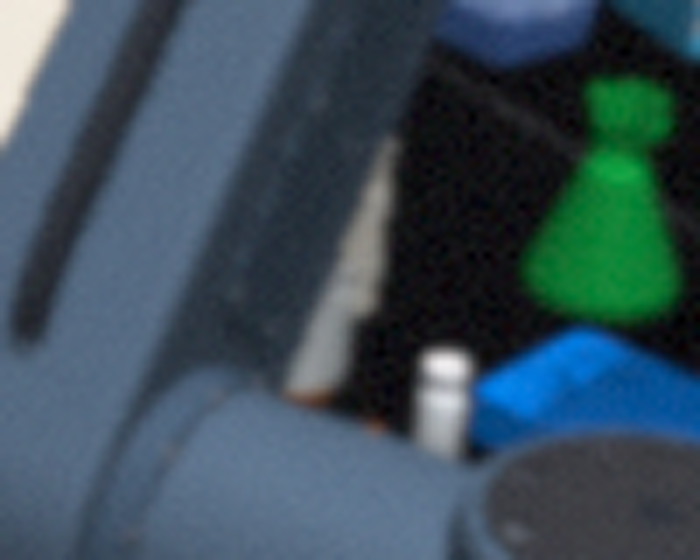

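```bash
python3 -c "
from station import manip
print(manip.sense()['t'],manip.sign_off())"
```

```text
the job is handed in; nothing more can be done
11.7 None
```

I moved the white funnel from the stand into the neck of the amber flask, lowered it until it stopped, let go and backed the arm away. I handed the job in at 11.7 s; no verdict is reported.

**Seating:** It stopped on contact, with up to about 9 N on the wrist. The cup's half-way point was then about 29 mm above the lip, against 30 mm nominal.

**Position after release:**
- The cup rim's centre was at about (0.4385, -0.162) m, within about 1 mm of the measured mouth axis.
- The rim's top read about 0.188 m, against 0.185 m expected.
- The flask's base edge was where it had been at the start, in the part not hidden by the arm.
- The blue funnel was still standing in its hole.

**What did not agree or was not fully checked:**
- **Tool tilt:** the tool drifted about 3.8° off vertical during the moves. The funnel leaned only about 2° in the grip, by my estimate.
- **Funnel upright:** I did not measure its tilt after release. It looked upright in the scene picture.
- **Hidden views:** the arm partly blocked the overhead and scene cameras in my last pictures. The rim centre comes from a partly covered overhead view.
- **Flask position:** the camera estimates of its mouth differed by 2 to 3 mm. I used a value in between.

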